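# Clear the sill and hold a cabinet door leaf at its hinge for pinning

## Robot

A 7-joint arm with a two-finger parallel gripper is mounted at the origin on the work surface. World frame = base frame: x ahead of the robot, y to its left, z up, the work surface at z = 0. Lengths are in m, angles in rad, forces in N, time in s.
With the tool pointing down it reaches from about 0.425 to 0.925 m from the base axis. Payload 6.8 kg.
Tool frame: the origin (TCP) lies on the front face of the gripper's body, between the roots of the fingers; the fingertips stand 73 mm ahead of it and the grasp point (between the pads) lies 54 mm ahead of it; z points along the fingers, y is the line along which they close (so a half turn about z gives the same grasp; the last joint's range is limited). The gripper opens to 85 mm and grips with 20 to 120 N. Pads are 22 mm wide; open, the fingers measure 114 mm over their backs; the gripper's body (76 mm by 85 mm) begins 54 mm behind the grasp point. The pads swing forward as they close: fully open they stand 13 mm farther back than shut.
Start: joints at [-1.283, 0.477, 0.022, 1.555, -0.011, 1.109, -0.083], TCP at [0.26, 0.623, 0.304] pointing down, gripper open.
Joint ranges: [-2.96, 2.96], [-0.34, 2.1], [-1.41, 1.46], [0.24, 2.44], [-1.37, 4.51], [0.17, 1.92], [-2.96, 2.96]. Speed limits (rad/s): [2.39, 2.39, 3.14, 3.14, 3.14, 3.14, 3.14].

## Interface

Orientations are given as a unit quaternion [w, x, y, z].
In Python, from station import bot, optics gives the robot as it stands.
- The arm moves only by the tool drive_tool, never from a script. Its argument "deltas" is a list of rows, each an object with "gripper": the closure in counts, from 0 (fully open) to 255 (shut); "offset": the shift along the tool's x, y, z in units of 1000 mm (1.0 is 1000 mm), a list of three; "angular": the turn, a rotation vector about the tool's x, y, z in units of 45 degrees (1.0 is 45 degrees), a list of three. In form: [{"gripper": gripper, "offset": [dx, dy, dz], "angular": [rx, ry, rz]}, ...]. A call has 1 to 5 rows; each row is the pose to reach, as a shift and turn from the pose commanded when the call began, along the tool's axes at that moment; what a row does not reach only later rows make up. A row lasts 1/10 s, in which the tool goes at most 50 mm and 8.59 degrees, less where a joint would pass 70% of its speed; a pose out of reach is approached as far as the arm can. A call with a number of a shift or a turn outside -1 to 1 is refused whole. A call with a gripper value outside its range is refused whole. The fingers move at their own pace and stop on an object; "grip_force" is the grip in N (left out, the last holds). Time passes only in rows, so rows that repeat a pose let the fingers close. It gives the time, the measured TCP pose, the force, the opening and the grip force at its end, in the units of the state.
- bot.get_obs(): the state, without advancing time (a new reading comes with each control period).
- optics.read_camera(name): name is "scene" or "top"; returns the picture (400x640x3 uint8, blue, green, red); there is no depth.
- optics.camera_model(name): a dict with "fx", "fy", "cx", "cy" (pixels), "cam_to_world" (4x4, takes a point from camera to world coordinates). Camera axes: x right, y up, looking along -z (the intrinsics and any distortion apply to the point x, -y, -z); pixel columns grow to the right and rows downward; lengths in m; the calibration is good to about 2 mm. A picture is of the moment at which its call begins. camera_model takes no time and is no camera call.
- bot.hand_in(): hands the job in; it is judged then, once.
The state is a dict: "t": time; "q": joint angles; "joint_vel": joint speeds; "joint_torque": joint torques, N m; "eef_pos": TCP position; "tool_rot": TCP orientation; "contact_force": force on the tool from outside, world axes, zero at the start; "torque": the same for the moment, N m; "gripper_width": opening from 0.0 (shut) to 1.0 (fully open); "grasp_force": force on a finger pad.
Only numpy, scipy, OpenCV 4.12 (cv2) and the standard library are available. Lean on these libraries where they do the work, as an engineer would, in place of code of your own. Each camera call takes 0.05 s, during which the arm holds its last target. There are 200 camera calls.

## Task

First use the scraper block, held in the gripper, to wipe the three loose chips of old filler off the cabinet frame's sill onto the worktop (do not touch the chips with the fingers), and stand the scraper back upright on the worktop. Then pick up the door leaf that has a single knuckle and bring that knuckle between the two knuckles on the jamb, so that the three holes line up and the leaf stands upright and in line above the sill, and finish while holding it there, steady and free in the gripper, not resting or leaning on anything, ready for a colleague to push in the pin. Do not disturb the leaf with two knuckles, the tape spool or the bottles.

Things in the scene. Friction and masses are not known exactly. Their poses are not given: they have to be found in the camera images.
- frame: Fixed corner of a white steel cabinet frame. Origin on the worktop under the sill, z up, y along the sill towards the jamb; yaw within 0.35 rad. Sill: x -35 to 35 mm, y -90 to 80, top at z = 20. Jamb block: 50 mm in x, y 80 to 120, 135 tall. On the jamb's -y face two upright tube knuckles (18 mm outside, 10 mm hole) at z 51 to 71 and 103 to 123.
- frame_hole (a point): Point on the axis of the frame's two knuckle holes, midway up the 32 mm gap between them (frame x = 0, y = 69, z = 87 mm); axes as the frame's. The jamb face lies 11 mm beyond it in +y.
- leaf: Loose white steel door leaf with ONE knuckle, 0.25 to 0.47 kg, stands left or right of the frame. Panel 10 mm thick (x), y -55 to 55, 110 tall; origin at the centre of the panel's underside, z up, y towards the knuckle. A flange 8 mm thick at the -y end reaches to x = 41. Pinch the top edge across x from above near y = 0. Fitted, its axes run as the frame's, underside 12 mm above the sill.
- leaf_hole (a point): Centre of the leaf's knuckle hole at mid-height (leaf x = 0, y = 66, z = 55 mm); axes as the leaf's. Knuckle: upright tube, 18 mm outside, 10 mm hole, 24 mm tall. It has to come to frame_hole, with 4 mm clearance above and below and 2 mm to the jamb.
- other_leaf: Bystander: a like leaf of the same panel and flange but with TWO knuckles, near the top and the bottom; on the other side of the frame. Leave it.
- scraper: Scraper block, loose, standing on the worktop; origin at the centre of its underside, z up. Steel foot 24 mm thick (x), 100 mm long (y), 18 mm tall; above it a grey grip 18 mm thick (x), 70 mm long (y), up to z = 58 mm. 0.13 to 0.25 kg. Pinch the grip across x from above.
- chip0_mid (a point): Middle of a loose chip of old brown filler, 18 x 13 x 8 mm, lying on the sill between its -y end and the knuckles (frame y about -60 mm). It starts 24 mm above the worktop.
- chip1_mid (a point): Middle of a second, like chip, at frame y about -30 mm.
- chip2_mid (a point): Middle of a third, like chip, at frame y about 0 mm.
- chip0: The first chip; origin at the centre of its underside.
- chip1: The second chip.
- chip2: The third chip.
- spool: Bystander: upright empty tape spool, 52 mm diameter, 70 mm tall; on the near side, left or right, opposite the scraper. Origin at its foot.
- dropper: Bystander: small amber bottle, 40 mm diameter, 85 mm tall, beyond the frame to the left. Origin at its foot.
- wash_bottle: Bystander: white bottle, 70 mm diameter, 170 mm tall, beyond the frame to the right. Origin at its foot.

How it is judged:
On the way, in this order (a step that is already met when the one before it is completed fails the run):
1. all three chips are wiped off the sill with the scraper held in the gripper, the leaf not yet touched (height (world z) of each of chip0_mid, chip1_mid, chip2_mid below 0.016 m and contact force between the fingers and scraper above 1 N and distance of leaf from where it was at the start of the episode below 0.02 m), for 0.1 s.
2. the scraper stands released on the worktop (height (world z) of scraper below 0.006 m and angle between scraper's own z axis and vertical below 0.1 rad and contact force between the fingers and scraper below 0.1 N and contact force between scraper and frame below 0.1 N and linear speed of scraper below 0.02 m/s), for 0.2 s.
3. the single-knuckle leaf is lifted in the gripper (height (world z) of leaf above 0.022 m and contact force between the fingers and leaf above 2 N), for 0.2 s.
At the end, for the whole second after the job is handed in: Leaf held still in the gripper, its hole within 3.5 mm sideways and 4 mm in height of frame_hole, tilt under 4 deg, in line with the sill within 8.5 deg, under 2 N on the frame; chips off the sill (middle below 16 mm); scraper upright on the worktop (height (world z) of each of chip0_mid, chip1_mid, chip2_mid below 0.016 m and height (world z) of scraper below 0.006 m and angle between scraper's own z axis and vertical below 0.1 rad and horizontal distance between leaf_hole and frame_hole below 0.0035 m and z of leaf_hole in the frame of frame_hole between -0.004 and 0.004 m and angle between leaf's own z axis and vertical below 0.07 rad and angle between the y axis of leaf and the y axis of frame, either way round below 0.15 rad and z of leaf in the frame of frame above 0.026 m and contact force between the fingers and leaf above 2 N and contact force between leaf and frame below 2 N and contact force between leaf and scraper below 0.2 N and linear speed of leaf below 0.02 m/s); the arm keeps its last pose, push and grip.
It fails at once if the fingers touch a chip (contact force between the fingers and chip0 above 0.3 N or contact force between the fingers and chip1 above 0.3 N or contact force between the fingers and chip2 above 0.3 N).
It fails at once if the other leaf, the spool or a bottle is pushed more than 30 mm or knocked over (distance of any of other_leaf, spool, dropper, wash_bottle from where it was at the start of the episode above 0.03 m or angle between any of other_leaf, spool, dropper, wash_bottle's own z axis and vertical above 0.4 rad).
It also fails if it takes over 72 s, if anything falls off the work surface, if the arm or the gripper's body presses on something with over 40 N, if the wrist force passes 120 N, or if a joint passes its speed limit or range.

## Working session

There is one attempt and no reset: what is moved stays moved. The work goes in short steps, Python scripts to look and compute and a tool call to move; the robot and the scene stay as the last step left them, time stands still between calls to the robot, and variables do not carry over. Pictures are saved under pics/ and viewed, at most 10 in all, crops included, and the job is handed in when it is done.

Besides the shell and the picture viewer there is one more tool, called after "Call:" as name([rows], argument=value, ...), one row to a line, values as JSON. drive_tool: Moves the arm, as the interface text tells. Its arguments: {"type":"object","properties":{"deltas":{"type":"array"},"grip_force":{"type":"number"}},"required":["deltas"]}

```bash
mkdir -p pics; ls; python3 - <<'E'
from station import bot, optics
import cv2, numpy as np
np.set_printoptions(precision=4,suppress=True)
o=bot.get_obs(); print({k:np.round(v,3) for k,v in o.items()})
for n in("scene","top"):
    cv2.imwrite(f"pics/{n}0.png",optics.read_camera(n)); m=optics.camera_model(n); print(n,m)
E
```

```text
pics
{'t': np.float64(0.0), 'q': array([-1.283,  0.478,  0.022,  1.556, -0.011,  1.109, -0.083]), 'joint_vel': array([ 0.001, -0.001,  0.002, -0.002,  0.001, -0.   , -0.001]), 'joint_torque': array([  0.   , -59.645,   1.608, -28.118,   0.013,   0.009,   0.   ]), 'eef_pos': array([0.26 , 0.622, 0.303]), 'tool_rot': array([-0.   ,  0.197,  0.98 , -0.001]), 'contact_force': array([-0.244, -0.734,  0.445]), 'torque': array([ 0.033, -0.032,  0.074]), 'grasp_force': np.float64(0.0), 'gripper_width': np.float64(1.002)}
scene {'fx': 386.8826923517544, 'fy': 386.8826923517544, 'cx': 316.76683272986725, 'cy': 201.83785646472657, 'cam_to_world': array([[ 0.4892, -0.5648,  0.6646,  1.1442],
       [ 0.872 ,  0.3001, -0.3868, -0.3075],
       [ 0.019 ,  0.7687,  0.6393,  0.6328],
       [ 0.    ,  0.    ,  0.    ,  1.    ]])}
top {'fx': 488.84400050204147, 'fy': 488.84400050204147, 'cx': 308.3176453604493, 'cy': 193.51067540345173, 'cam_to_world': array([[-0.0063,  0.9929, -0.1188,  0.4585],
       [-0.9998, -0.0041,  0.0186,  0.031 ],
       [ 0.018 ,  0.1188,  0.9928,  1.1768],
       [ 0.    ,  0.    ,  0.    ,  1.    ]])}
```

```bash
python3 - <<'E'
import cv2
a=cv2.imread("pics/top0.png")
cv2.imwrite("pics/top0b.png",cv2.resize(a,(800,500),interpolation=cv2.INTER_CUBIC))
E
```

```text
(no output)
```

View pics/top0.png

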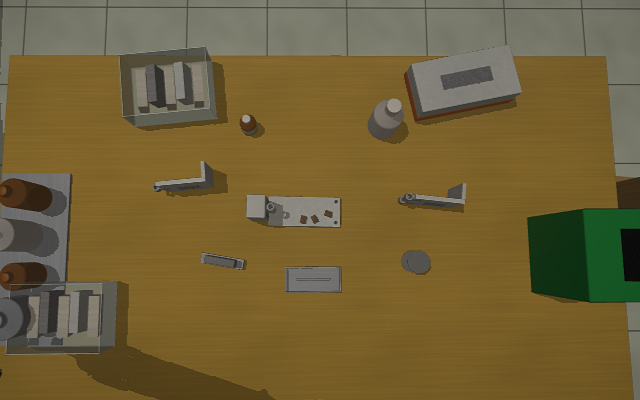

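View pics/scene0.png

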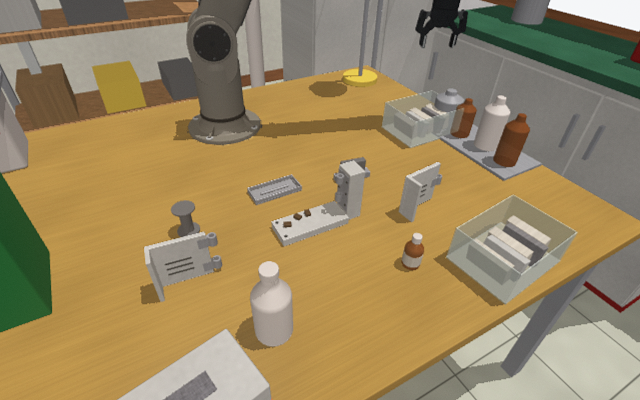

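The top view shows the frame at (295,211) with the jamb to the left, the single-knuckle leaf at (185,180), the scraper at (222,261), the spool at (416,262) and the two-knuckle leaf at (435,198). I'll take enlarged crops next.

```bash
python3 - <<'E'
import cv2
a=cv2.imread("pics/top0.png")
cv2.imwrite("pics/c1.png",cv2.resize(a[150:300,145:345],None,fx=4,fy=4,interpolation=cv2.INTER_CUBIC))
a=cv2.imread("pics/scene0.png")
cv2.imwrite("pics/c2.png",cv2.resize(a[140:260,260:460],None,fx=4,fy=4,interpolation=cv2.INTER_CUBIC))
E
```

```text
(no output)
```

View pics/c1.png

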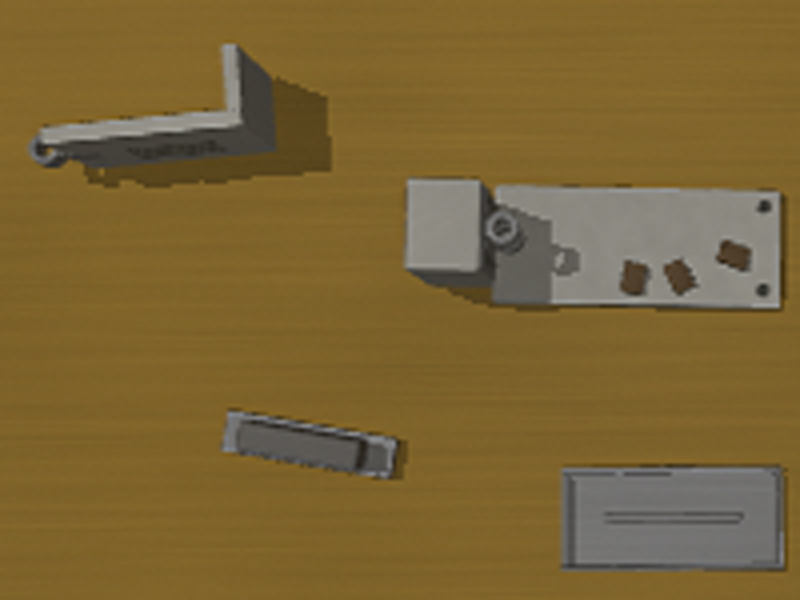

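View pics/c2.png

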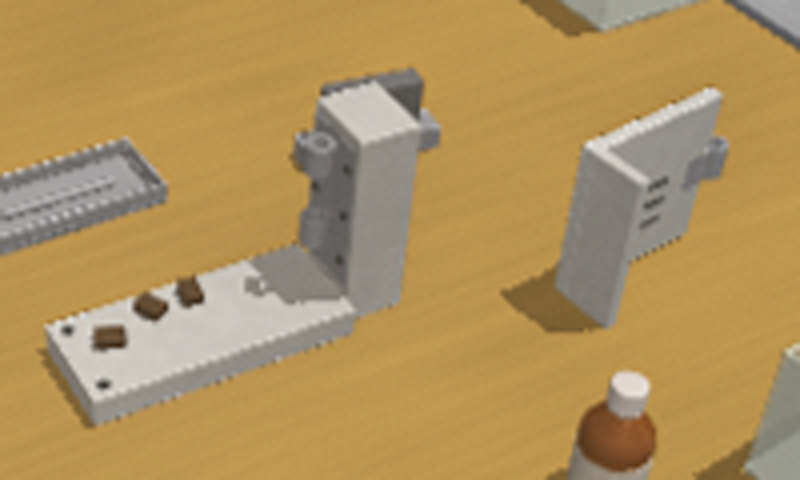

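```bash
cat > h.py <<'E'
from station import bot, optics
import cv2, numpy as np
from scipy.optimize import least_squares
from scipy.spatial.transform import Rotation as R
np.set_printoptions(precision=4,suppress=True)
def proj(n,P):
    m=optics.camera_model(n);T=np.linalg.inv(m["cam_to_world"])
    c=np.asarray(P)@T[:3,:3].T+T[:3,3]
    return np.c_[m["fx"]*c[:,0]/-c[:,2]+m["cx"],m["fy"]*-c[:,1]/-c[:,2]+m["cy"]]
def world(p,P):
    c,s=np.cos(p[2]),np.sin(p[2]);P=np.asarray(P,float)/1000
    return np.c_[p[0]+c*P[:,0]-s*P[:,1],p[1]+s*P[:,0]+c*P[:,1],P[:,2]]
def un(X,o,k=4): return (np.asarray(X,float)+.5)/k-.5+np.asarray(o)
def fit(obs,p0):
    "obs: list of (cam, model mm, px)"
    f=lambda p:np.concatenate([(proj(n,world(p,M))-px).ravel() for n,M,px in obs])
    r=least_squares(f,p0,loss="soft_l1"); print("pose",r.x,"\nres",r.fun.reshape(-1,2).round(1).tolist()); return r.x
def ray(n,px,z):
    m=optics.camera_model(n);T=m["cam_to_world"]
    d=T[:3,:3]@[(px[0]-m["cx"])/m["fx"],-(px[1]-m["cy"])/m["fy"],-1]
    return T[:3,3]+d*(z-T[2,3])/d[2]
def state():
    o=bot.get_obs(); A=R.from_quat(np.roll(o["tool_rot"],-1)); return o,A
def go(xyz,yaw):
    "delta in tool axes to TCP xyz, tool y axis at world yaw (mod pi), straight down"
    o,A=state(); best=None
    for k in(0,np.pi):
        a=yaw+k; y=np.array([np.cos(a),np.sin(a),0]);z=np.array([0,0,-1]);x=np.cross(y,z)
        rv=(A.inv()*R.from_matrix(np.c_[x,y,z])).as_rotvec()
        if best is None or np.linalg.norm(rv)<np.linalg.norm(best): best=rv
    print("t",o["t"],"pos",o["eef_pos"],"q7",o["q"][6],"offset",A.inv().apply(np.array(xyz)-o["eef_pos"]),"ang",best/(np.pi/4))
E
python3 - <<'E'
from h import *
T=(145,150);S=(260,140)
fr=fit([("top",[[25,120,135],[25,80,135],[-25,80,135],[-25,120,135],[35,-90,20],[-35,-90,20],[0,69,123]],un([[407,180],[479,180],[481,269],[406,268],[780,190],[779,307],[502,228]],T)),
 ("scene",[[-25,80,135],[-25,120,135],[25,120,135],[25,80,135],[-35,-90,20],[35,-90,20],[0,69,123]],un([[318,100],[382,83],[420,128],[358,145],[47,325],[95,403],[318,140]],S))],[.45,.06,0])
lf=fit([("top",[[41,-47,110],[41,-55,110],[-5,-55,110],[5,55,110],[0,66,67]],un([[222,45],[235,45],[241,123],[45,128],[47,150]],T)),
 ("scene",[[-5,-55,110],[41,-55,110],[41,-55,0],[-5,-55,0],[5,55,110]],un([[584,148],[645,188],[608,326],[557,288],[720,95]],S))],[.5,.28,.1])
sc=fit([("top",[[12,50,18],[12,-50,18],[-12,-50,18],[-12,50,18],[9,35,58],[9,-35,58],[-9,-35,58],[-9,35,58]],un([[229,409],[397,436],[392,478],[223,450],[238,420],[363,437],[357,474],[237,455]],T))],[.3,.2,-.1])
c,s=np.cos(fr[2]),np.sin(fr[2])
for q in((735,255),(680,276),(635,277)):
    w=ray("top",un(q,T),.024);d=w[:2]-fr[:2];print(w,[c*d[0]+s*d[1],-s*d[0]+c*d[1]])
go([sc[0],sc[1],.17],sc[2])
E
```

```text
pose [ 0.5552  0.0243 -0.025 ] 
res [[0.2, -0.9], [0.9, -0.5], [-0.3, 0.5], [-0.3, 0.4], [0.5, -0.0], [0.4, 0.1], [0.3, -0.3], [-0.2, -0.7], [-1.3, -0.8], [1.1, -0.9], [1.3, -0.5], [-0.2, 0.0], [0.0, -0.3], [0.9, 0.5]]
pose [0.6144 0.2914 0.1149] 
res [[-0.0, -0.4], [0.4, -0.8], [0.9, 0.2], [-0.7, 0.3], [-0.3, 0.2], [-0.0, -0.6], [-0.4, -0.6], [0.2, 0.9], [-0.6, 0.1], [0.8, -0.4]]
pose [ 0.4396  0.2121 -0.1583] 
res [[0.1, 0.4], [0.2, 0.2], [-0.2, -0.1], [-0.2, 0.4], [0.6, 0.0], [-0.0, 0.5], [0.1, -0.8], [-0.5, -0.8]]
[ 0.5489 -0.0378  0.024 ] [np.float64(-0.004755857273205075), np.float64(-0.06223190716861668)]
[ 0.5366 -0.0051  0.024 ] [np.float64(-0.017836779280755045), np.float64(-0.029911378013782446)]
[0.5362 0.0214 0.024 ] [np.float64(-0.018958416657018324), np.float64(-0.0033622438204316033)]
t 0.1 pos [0.2601 0.6224 0.303 ] q7 -0.08311519416255236 offset [-0.3238 -0.3092  0.1336] ang [-0.0016  0.0015  1.6976]
```

Call:
drive_tool([
  {"gripper": 0,"offset": [-0.324,-0.309,0.05],"angular": [0,0,1.698]},
  {"gripper": 0,"offset": [-0.324,-0.309,0.05],"angular": [0,0,1.698]},
  {"gripper": 0,"offset": [-0.324,-0.309,0.05],"angular": [0,0,1.698]},
  {"gripper": 0,"offset": [-0.324,-0.309,0.05],"angular": [0,0,1.698]},
  {"gripper": 0,"offset": [-0.324,-0.309,0.05],"angular": [0,0,1.698]},
], grip_force=60)

```text
out of range: a turn must lie within [-1, 1]
```

```bash
python3 -c "
from h import *
go([.4396,.2121,.17],-.1583)"
```

```text
t 0.1 pos [0.2601 0.6224 0.303 ] q7 -0.08311519416255236 offset [-0.3238 -0.3092  0.1336] ang [-0.0016  0.0015  1.6976]
```

Call:
drive_tool([
  {"gripper": 0,"offset": [-0.324,-0.309,0.05],"angular": [0,0,0.95]},
  {"gripper": 0,"offset": [-0.324,-0.309,0.05],"angular": [0,0,0.95]},
  {"gripper": 0,"offset": [-0.324,-0.309,0.05],"angular": [0,0,0.95]},
  {"gripper": 0,"offset": [-0.324,-0.309,0.05],"angular": [0,0,0.95]},
  {"gripper": 0,"offset": [-0.324,-0.309,0.05],"angular": [0,0,0.95]},
], grip_force=60)

```text
t: 0.6
eef_pos: [0.3604, 0.3932, 0.2757]
tool_rot: [-0.0, 0.543, 0.84, -0.0]
contact_force: [1.0, -0.2, 0.7]
gripper_width: 0.997
grasp_force: 0.0
```

```bash
python3 -c "
from h import *
go([.4396,.2121,.17],-.1583)"
```

```text
t 0.6 pos [0.3604 0.3932 0.2757] q7 -0.44841539884828513 offset [-0.1976 -0.002   0.1058] ang [-0.0004  0.0002  0.7398]
```

Call:
drive_tool([
  {"gripper": 0,"offset": [-0.198,-0.002,0.05],"angular": [0,0,0.74]},
  {"gripper": 0,"offset": [-0.198,-0.002,0.106],"angular": [0,0,0.74]},
  {"gripper": 0,"offset": [-0.198,-0.002,0.106],"angular": [0,0,0.74]},
  {"gripper": 0,"offset": [-0.198,-0.002,0.106],"angular": [0,0,0.74]},
  {"gripper": 0,"offset": [-0.198,-0.002,0.106],"angular": [0,0,0.74]},
])

```text
t: 1.1
eef_pos: [0.4405, 0.2102, 0.1683]
tool_rot: [0.001, 0.761, 0.648, -0.002]
contact_force: [0.2, 1.1, 0.1]
gripper_width: 1.002
grasp_force: 0.0
```

```bash
python3 -c "
from h import *
go([.4396,.2121,.097],-.1583)"
```

```text
t 1.1 pos [0.4405 0.2102 0.1683] q7 -0.5213099234925596 offset [ 0.0019 -0.0011  0.0713] ang [-0.0016  0.0042 -0.0019]
```

Call:
drive_tool([
  {"gripper": 0,"offset": [0,0,0.03],"angular": [0,0,0]},
  {"gripper": 0,"offset": [0,0,0.06],"angular": [0,0,0]},
  {"gripper": 0,"offset": [0,0,0.071],"angular": [0,0,0]},
  {"gripper": 0,"offset": [0,0,0.071],"angular": [0,0,0]},
  {"gripper": 0,"offset": [0,0,0.071],"angular": [0,0,0]},
])

```text
t: 1.6
eef_pos: [0.4409, 0.2146, 0.0998]
tool_rot: [0.0, 0.759, 0.651, 0.0]
contact_force: [0.3, 0.7, -0.3]
gripper_width: 0.996
grasp_force: 0.0
```

```bash
python3 -c "
from h import *
go([.4396,.2121,.097],-.1583)"
```

```text
t 1.6 pos [0.4409 0.2146 0.0998] q7 -0.45278249677476856 offset [-0.0027 -0.0009  0.0028] ang [ 0.0005 -0.0004  0.0077]
```

Call:
drive_tool([
  {"gripper": 0,"offset": [-0.002,-0.001,0.003],"angular": [0,0,0]},
  {"gripper": 255,"offset": [-0.002,-0.001,0.003],"angular": [0,0,0]},
  {"gripper": 255,"offset": [-0.002,-0.001,0.003],"angular": [0,0,0]},
  {"gripper": 255,"offset": [-0.002,-0.001,0.003],"angular": [0,0,0]},
  {"gripper": 255,"offset": [-0.002,-0.001,0.003],"angular": [0,0,0]},
])

```text
t: 2.1
eef_pos: [0.4393, 0.2127, 0.0964]
tool_rot: [-0.0, 0.759, 0.651, 0.0]
contact_force: [0.5, -0.3, -0.1]
gripper_width: 0.331
grasp_force: 0.0
```

Call:
drive_tool([
  {"gripper": 255,"offset": [0,0,0],"angular": [0,0,0]},
  {"gripper": 255,"offset": [0,0,0],"angular": [0,0,0]},
  {"gripper": 255,"offset": [0,0,0],"angular": [0,0,0]},
  {"gripper": 255,"offset": [0,0,0],"angular": [0,0,0]},
])

```text
t: 2.5
eef_pos: [0.4395, 0.2127, 0.0964]
tool_rot: [-0.0, 0.759, 0.651, 0.0]
contact_force: [-0.4, -0.0, 5.9]
gripper_width: 0.202
grasp_force: 59.1
```

```bash
python3 -c "
from h import *
print(state()[0]['gripper_width'])
f=np.array([.5552,.0243,-.025])
print(world(f,[[45,-30,0],[-70,-30,0]]))
go([.4396,.2121,.097],-.1583)
w=world(f,[[45,-30,0]])[0]
go([w[0],w[1],.18],f[2])"
```

```text
0.20173199677122497
[[ 0.5994 -0.0068  0.    ]
 [ 0.4845 -0.0039  0.    ]]
t 2.5 pos [0.4395 0.2127 0.0964] q7 -0.44765911575428774 offset [-0.0006  0.0002 -0.0006] ang [ 0.0005 -0.0007  0.0075]
t 2.5 pos [0.4395 0.2127 0.0964] q7 -0.44765911575428774 offset [-0.1927  0.1914 -0.0836] ang [ 0.0005 -0.0006 -0.1622]
```

Call:
drive_tool([
  {"gripper": 255,"offset": [0,0,-0.05],"angular": [0,0,0]},
  {"gripper": 255,"offset": [0,0,-0.1],"angular": [0,0,0]},
  {"gripper": 255,"offset": [0,0,-0.15],"angular": [0,0,0]},
  {"gripper": 255,"offset": [-0.02,0.02,-0.165],"angular": [0,0,-0.05]},
  {"gripper": 255,"offset": [-0.05,0.05,-0.165],"angular": [0,0,-0.16]},
])

```text
t: 3.0
eef_pos: [0.4816, 0.158, 0.2639]
tool_rot: [-0.0, 0.714, 0.701, 0.003]
contact_force: [1.5, 0.3, -2.6]
gripper_width: 0.199
grasp_force: 59.2
```

```bash
python3 -c "
from h import *
print(state()[0]['gripper_width'])
f=np.array([.5552,.0243,-.025])
w=world(f,[[32,-30,0]])[0]
go([w[0],w[1],.26],f[2])"
```

```text
0.19945127666639856
t 3.0 pos [0.4816 0.158  0.2639] q7 -0.30970365441735503 offset [-0.1626  0.1078  0.0036] ang [ 0.0048 -0.0055  0.0086]
```

Call:
drive_tool([
  {"gripper": 255,"offset": [-0.04,0.027,0],"angular": [0,0,0.01]},
  {"gripper": 255,"offset": [-0.08,0.054,0],"angular": [0,0,0.01]},
  {"gripper": 255,"offset": [-0.12,0.08,0],"angular": [0,0,0.01]},
  {"gripper": 255,"offset": [-0.162,0.108,0],"angular": [0,0,0.01]},
  {"gripper": 255,"offset": [-0.162,0.108,0],"angular": [0,0,0.01]},
])

```text
t: 3.5
eef_pos: [0.5865, -0.0175, 0.2612]
tool_rot: [0.002, 0.723, 0.691, -0.001]
contact_force: [-0.8, -0.9, -1.6]
gripper_width: 0.205
grasp_force: 59.2
```

Call:
drive_tool([
  {"gripper": 255,"offset": [0,0,0.04],"angular": [0,0,0]},
  {"gripper": 255,"offset": [0,0,0.08],"angular": [0,0,0]},
  {"gripper": 255,"offset": [0,0,0.1],"angular": [0,0,0]},
  {"gripper": 255,"offset": [0,0,0.1],"angular": [0,0,0]},
  {"gripper": 255,"offset": [0,0,0.1],"angular": [0,0,0]},
])

```text
t: 4.0
eef_pos: [0.5846, -0.0093, 0.1612]
tool_rot: [-0.0, 0.719, 0.695, -0.0]
contact_force: [-0.3, -0.1, -2.0]
gripper_width: 0.199
grasp_force: 59.1
```

```bash
python3 - <<'E'
from h import *
f=np.array([.5552,.0243,-.025])
w=world(f,[[32,-30,0]])[0]
go([w[0],w[1],.118],f[2])
a=np.hstack([optics.read_camera("top")[150:270,220:360],optics.read_camera("scene")[120:240,240:380]])
cv2.imwrite("pics/v1.png",cv2.resize(a,None,fx=2.85,fy=2.85,interpolation=cv2.INTER_CUBIC))
E
```

```text
t 4.0 pos [ 0.5846 -0.0093  0.1612] q7 0.1638087133901301 offset [0.0029 0.0018 0.0432] ang [-0.0009  0.0005 -0.0123]
```

View pics/v1.png

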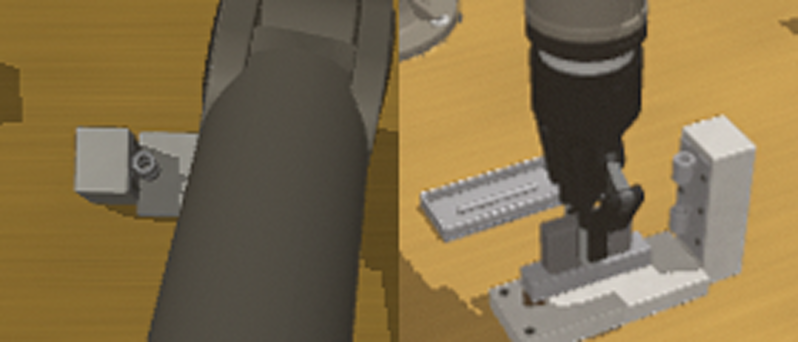

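Call:
drive_tool([
  {"gripper": 255,"offset": [0.003,0.002,0.025],"angular": [0,0,-0.012]},
  {"gripper": 255,"offset": [0.003,0.002,0.043],"angular": [0,0,-0.012]},
  {"gripper": 255,"offset": [0.003,0.002,0.043],"angular": [0,0,-0.012]},
  {"gripper": 255,"offset": [0.003,0.002,0.043],"angular": [0,0,-0.012]},
])

```text
t: 4.5
eef_pos: [0.5874, -0.0064, 0.1194]
tool_rot: [0.0, 0.716, 0.698, 0.001]
contact_force: [-0.3, 0.0, -1.2]
gripper_width: 0.199
grasp_force: 59.2
```

```bash
python3 - <<'E'
from h import *
f=np.array([.5552,.0243,-.025])
print(state()[0]["contact_force"])
w=world(f,[[-45,-30,0]])[0]
go([w[0],w[1],.1180],f[2])
E
```

```text
[-0.35    0.0494 -1.1636]
t 4.5 pos [ 0.5874 -0.0064  0.1194] q7 0.1973343030572011 offset [-0.0001 -0.078   0.0013] ang [ 0.0018 -0.0002 -0.0004]
```

Call:
drive_tool([
  {"gripper": 255,"offset": [0,0,0.0015],"angular": [0,0,0]},
  {"gripper": 255,"offset": [0,-0.01,0.0015],"angular": [0,0,0]},
  {"gripper": 255,"offset": [0,-0.02,0.0015],"angular": [0,0,0]},
  {"gripper": 255,"offset": [0,-0.03,0.0015],"angular": [0,0,0]},
  {"gripper": 255,"offset": [0,-0.04,0.0015],"angular": [0,0,0]},
])

```text
t: 5.0
eef_pos: [0.5457, -0.0053, 0.1168]
tool_rot: [-0.0, 0.716, 0.698, 0.0]
contact_force: [-0.2, 0.7, -1.2]
gripper_width: 0.205
grasp_force: 59.3
```

Call:
drive_tool([
  {"gripper": 255,"offset": [0,-0.01,0],"angular": [0,0,0]},
  {"gripper": 255,"offset": [0,-0.02,0],"angular": [0,0,0]},
  {"gripper": 255,"offset": [0,-0.03,0],"angular": [0,0,0]},
  {"gripper": 255,"offset": [0,-0.038,0],"angular": [0,0,0]},
  {"gripper": 255,"offset": [0,-0.038,0],"angular": [0,0,0]},
])

```text
t: 5.5
eef_pos: [0.5074, -0.0044, 0.1165]
tool_rot: [-0.001, 0.716, 0.698, -0.0]
contact_force: [0.5, 0.1, -1.4]
gripper_width: 0.208
grasp_force: 59.2
```

```bash
python3 - <<'E'
from h import *
f=np.array([.5552,.0243,-.025])
w=world(f,[[-45,-30,0]])[0]
go([w[0],w[1],.1180],f[2])
a=np.hstack([optics.read_camera("top")[150:270,220:360],optics.read_camera("scene")[120:240,240:380]])
cv2.imwrite("pics/v2.png",cv2.resize(a,None,fx=2.85,fy=2.85,interpolation=cv2.INTER_CUBIC))
E
```

```text
t 5.5 pos [ 0.5074 -0.0044  0.1165] q7 0.1942368571087408 offset [-0.0001  0.0021 -0.0015] ang [-0.0019 -0.0002 -0.0002]
```

View pics/v2.png

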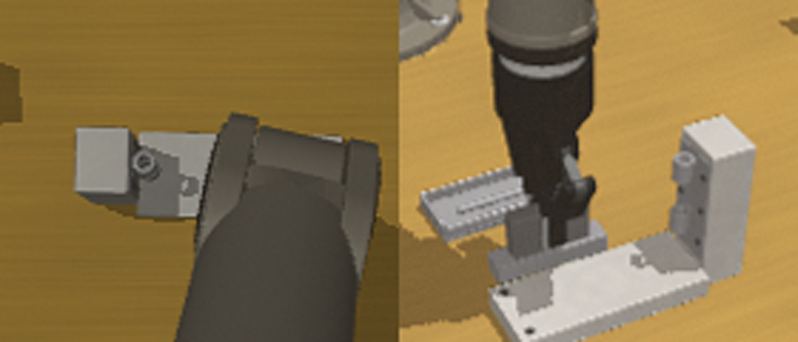

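Call:
drive_tool([
  {"gripper": 255,"offset": [0,0,-0.03],"angular": [0,0,0]},
  {"gripper": 255,"offset": [0,0,-0.07],"angular": [0,0,0]},
  {"gripper": 255,"offset": [0,0,-0.11],"angular": [0,0,0]},
  {"gripper": 255,"offset": [-0.02,-0.02,-0.11],"angular": [0,0,0]},
  {"gripper": 255,"offset": [-0.07,-0.04,-0.11],"angular": [0,0,0]},
])

```text
t: 6.1
eef_pos: [0.4705, -0.0671, 0.2281]
tool_rot: [0.001, 0.713, 0.701, 0.002]
contact_force: [0.4, -1.6, -2.4]
gripper_width: 0.202
grasp_force: 59.4
```

```bash
python3 - <<'E'
from h import *
go([.4396,.2127,.15],-.1583)
a=np.hstack([optics.read_camera("top")[170:290,240:380],optics.read_camera("scene")[120:240,240:380]])
cv2.imwrite("pics/v3.png",cv2.resize(a,None,fx=2.85,fy=2.85,interpolation=cv2.INTER_CUBIC))
E
```

```text
t 6.1 pos [ 0.4705 -0.0671  0.2281] q7 0.1987603587345596 offset [ 0.2791 -0.0362  0.0784] ang [ 0.0053 -0.0024  0.1791]
```

View pics/v3.png

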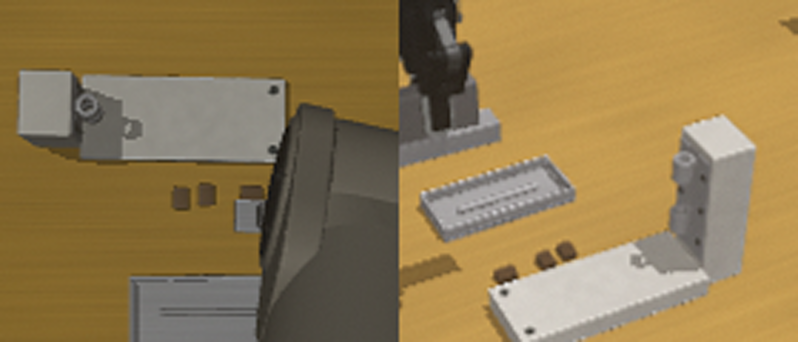

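All three chips lie on the worktop in front of the sill, at (181,197), (207,194) and (252,191) in the crop, and the sill is clear. Next I'll return the scraper.

Call:
drive_tool([
  {"gripper": 255,"offset": [0.05,-0.02,0],"angular": [0,0,0.05]},
  {"gripper": 255,"offset": [0.1,-0.036,0],"angular": [0,0,0.1]},
  {"gripper": 255,"offset": [0.15,-0.036,0],"angular": [0,0,0.18]},
  {"gripper": 255,"offset": [0.2,-0.036,0],"angular": [0,0,0.18]},
  {"gripper": 255,"offset": [0.24,-0.036,0],"angular": [0,0,0.18]},
])

```text
t: 6.7
eef_pos: [0.4388, 0.1736, 0.2271]
tool_rot: [0.0, 0.763, 0.646, 0.001]
contact_force: [0.7, 0.4, -2.3]
gripper_width: 0.199
grasp_force: 59.3
```

Call:
drive_tool([
  {"gripper": 255,"offset": [0.037,-0.006,0],"angular": [0,0,0]},
  {"gripper": 255,"offset": [0.037,-0.006,0.04],"angular": [0,0,0]},
  {"gripper": 255,"offset": [0.037,-0.006,0.08],"angular": [0,0,0]},
  {"gripper": 255,"offset": [0.037,-0.006,0.08],"angular": [0,0,0]},
  {"gripper": 255,"offset": [0.037,-0.006,0.08],"angular": [0,0,0]},
])

```text
t: 7.2
eef_pos: [0.4392, 0.208, 0.1468]
tool_rot: [0.0, 0.764, 0.645, -0.001]
contact_force: [0.8, 0.4, -1.0]
gripper_width: 0.202
grasp_force: 59.1
```

```bash
python3 - <<'E'
from h import *
go([.4396,.2127,.0974],-.1583)
E
```

```text
t 7.2 pos [0.4392 0.208  0.1468] q7 -0.47919553355433553 offset [ 0.0047 -0.0003  0.0494] ang [-0.0009  0.0019 -0.0118]
```

Call:
drive_tool([
  {"gripper": 255,"offset": [0,0,0.03],"angular": [0,0,0]},
  {"gripper": 255,"offset": [0,0,0.045],"angular": [0,0,0]},
  {"gripper": 255,"offset": [0,0,0.0495],"angular": [0,0,0]},
  {"gripper": 255,"offset": [0,0,0.0495],"angular": [0,0,0]},
  {"gripper": 255,"offset": [0,0,0.0495],"angular": [0,0,0]},
])

```text
t: 7.7
eef_pos: [0.44, 0.2089, 0.0987]
tool_rot: [0.0, 0.764, 0.646, 0.001]
contact_force: [-0.0, -0.2, -1.8]
gripper_width: 0.2
grasp_force: 59.3
```

Call:
drive_tool([
  {"gripper": 255,"offset": [0,0,0.001],"angular": [0,0,0]},
  {"gripper": 255,"offset": [0,0,0.002],"angular": [0,0,0]},
  {"gripper": 255,"offset": [0,0,0.002],"angular": [0,0,0]},
])

```text
t: 8.0
eef_pos: [0.4395, 0.2089, 0.0964]
tool_rot: [-0.0, 0.764, 0.646, 0.001]
contact_force: [-1.2, -1.2, 10.2]
gripper_width: 0.201
grasp_force: 60.8
```

Call:
drive_tool([
  {"gripper": 255,"offset": [0,0,-0.0005],"angular": [0,0,0]},
  {"gripper": 120,"offset": [0,0,-0.0005],"angular": [0,0,0]},
  {"gripper": 120,"offset": [0,0,-0.0005],"angular": [0,0,0]},
  {"gripper": 0,"offset": [0,0,-0.0005],"angular": [0,0,0]},
  {"gripper": 0,"offset": [0,0,-0.0005],"angular": [0,0,0]},
])

```text
t: 8.5
eef_pos: [0.4388, 0.2085, 0.0956]
tool_rot: [-0.0, 0.763, 0.646, -0.0]
contact_force: [-0.2, 0.2, -0.1]
gripper_width: 0.847
grasp_force: 0.0
```

Call:
drive_tool([
  {"gripper": 0,"offset": [0,0,-0.01],"angular": [0,0,0]},
  {"gripper": 0,"offset": [0,0,-0.05],"angular": [0,0,0]},
  {"gripper": 0,"offset": [0,0,-0.1],"angular": [0,0,0]},
  {"gripper": 0,"offset": [0,0,-0.15],"angular": [0,0,0]},
  {"gripper": 0,"offset": [0,0,-0.15],"angular": [0,0,0]},
])

```text
t: 9.0
eef_pos: [0.442, 0.2096, 0.2522]
tool_rot: [0.0, 0.764, 0.645, 0.006]
contact_force: [0.4, 0.6, -0.7]
gripper_width: 0.996
grasp_force: 0.0
```

```bash
python3 - <<'E'
from h import *
go([.6144,.2914,.24],.1149)
E
```

```text
t 9.0 pos [0.442  0.2096 0.2522] q7 -0.5792939926723486 offset [0.1093 0.1563 0.0144] ang [ 0.0113 -0.0098 -0.3595]
```

Call:
drive_tool([
  {"gripper": 0,"offset": [0.035,0.05,0.01],"angular": [0,0,-0.12]},
  {"gripper": 0,"offset": [0.07,0.1,0.01],"angular": [0,0,-0.24]},
  {"gripper": 0,"offset": [0.105,0.157,0.01],"angular": [0,0,-0.36]},
  {"gripper": 0,"offset": [0.105,0.157,0.01],"angular": [0,0,-0.36]},
  {"gripper": 0,"offset": [0.105,0.157,0.01],"angular": [0,0,-0.36]},
])

```text
t: 9.5
eef_pos: [0.6146, 0.2875, 0.235]
tool_rot: [0.001, 0.665, 0.747, 0.001]
contact_force: [0.8, 0.1, 0.3]
gripper_width: 0.999
grasp_force: 0.0
```

```bash
python3 - <<'E'
from h import *
w=world([.6144,.2914,.1149],[[0,-4,0]])[0]
go([w[0],w[1],.148],.1149)
E
```

```text
t 9.5 pos [0.6146 0.2875 0.235 ] q7 -0.21080663963902532 offset [-0.0001  0.      0.087 ] ang [0.0031 0.0006 0.0021]
```

Call:
drive_tool([
  {"gripper": 0,"offset": [0,0,0.04],"angular": [0,0,0]},
  {"gripper": 0,"offset": [0,0,0.075],"angular": [0,0,0]},
  {"gripper": 0,"offset": [0,0,0.087],"angular": [0,0,0]},
  {"gripper": 0,"offset": [0,0,0.087],"angular": [0,0,0]},
  {"gripper": 0,"offset": [0,0,0.087],"angular": [0,0,0]},
], grip_force=30)

```text
t: 10.0
eef_pos: [0.6117, 0.2861, 0.1501]
tool_rot: [0.0, 0.665, 0.747, 0.001]
contact_force: [-0.1, 0.8, -0.2]
gripper_width: 0.997
grasp_force: 0.0
```

Call:
drive_tool([
  {"gripper": 255,"offset": [0,0,0],"angular": [0,0,0]},
  {"gripper": 255,"offset": [0,0,0],"angular": [0,0,0]},
  {"gripper": 255,"offset": [0,0,0],"angular": [0,0,0]},
  {"gripper": 255,"offset": [0,0,0],"angular": [0,0,0]},
  {"gripper": 255,"offset": [0,0,0],"angular": [0,0,0]},
])

```text
t: 10.5
eef_pos: [0.6112, 0.2861, 0.1489]
tool_rot: [0.0, 0.665, 0.747, 0.0]
contact_force: [1.3, 1.3, 0.7]
gripper_width: 0.138
grasp_force: 0.3
```

Call:
drive_tool([
  {"gripper": 255,"offset": [0,0,0],"angular": [0,0,0]},
  {"gripper": 255,"offset": [0,0,0],"angular": [0,0,0]},
  {"gripper": 255,"offset": [0,0,0],"angular": [0,0,0]},
  {"gripper": 255,"offset": [0,0,0],"angular": [0,0,0]},
  {"gripper": 255,"offset": [0,0,0],"angular": [0,0,0]},
], grip_force=100)

```text
t: 11.0
eef_pos: [0.6112, 0.2861, 0.149]
tool_rot: [-0.0, 0.665, 0.747, 0.0]
contact_force: [-1.3, -1.7, 5.1]
gripper_width: 0.104
grasp_force: 97.7
```

```bash
python3 - <<'E'
from h import *
w=world([.6144,.2914,.1149],[[0,-4,0]])[0]
go([w[0],w[1],.148],.1149)
E
```

```text
t 11.0 pos [0.6112 0.2861 0.149 ] q7 -0.1776124545285537 offset [0.0009 0.0038 0.001 ] ang [ 0.0004 -0.0004  0.0017]
```

Call:
drive_tool([
  {"gripper": 255,"offset": [0,0,-0.02],"angular": [0,0,0]},
  {"gripper": 255,"offset": [0,0,-0.05],"angular": [0,0,0]},
  {"gripper": 255,"offset": [0,0,-0.09],"angular": [0,0,0]},
  {"gripper": 255,"offset": [0,0,-0.13],"angular": [0,0,0]},
  {"gripper": 255,"offset": [0,0,-0.16],"angular": [0,0,0]},
])

```text
t: 11.5
eef_pos: [0.6112, 0.2858, 0.3103]
tool_rot: [0.0, 0.665, 0.747, 0.0]
contact_force: [1.1, 0.8, -2.7]
gripper_width: 0.105
grasp_force: 98.0
```

```bash
python3 - <<'E'
from h import *
print(state()[0]["contact_force"],state()[0]["gripper_width"])
w=world([.5552,.0243,-.025],[[0,69-70.9-40,0]])[0]
go([w[0],w[1],.309],-.025)
E
```

```text
[ 1.0832  0.7988 -2.6507] 0.10545509071561847
t 11.5 pos [0.6112 0.2858 0.3103] q7 -0.2353013620724464 offset [-0.2948 -0.0918  0.0012] ang [ 0.0008 -0.0001  0.1796]
```

Call:
drive_tool([
  {"gripper": 255,"offset": [-0.045,-0.013,0],"angular": [0,0,0.04]},
  {"gripper": 255,"offset": [-0.09,-0.027,0],"angular": [0,0,0.08]},
  {"gripper": 255,"offset": [-0.135,-0.042,0],"angular": [0,0,0.12]},
  {"gripper": 255,"offset": [-0.18,-0.056,0],"angular": [0,0,0.18]},
  {"gripper": 255,"offset": [-0.225,-0.07,0],"angular": [0,0,0.18]},
])

```text
t: 12.0
eef_pos: [0.5664, 0.0526, 0.3078]
tool_rot: [-0.0, 0.716, 0.698, -0.001]
contact_force: [1.5, -0.3, -2.7]
gripper_width: 0.1
grasp_force: 98.1
```

Call:
drive_tool([
  {"gripper": 255,"offset": [-0.04,-0.012,0],"angular": [0,0,0]},
  {"gripper": 255,"offset": [-0.067,-0.009,0],"angular": [0,0,0]},
  {"gripper": 255,"offset": [-0.067,-0.009,0.04],"angular": [0,0,0]},
  {"gripper": 255,"offset": [-0.067,-0.009,0.07],"angular": [0,0,0]},
  {"gripper": 255,"offset": [-0.067,-0.009,0.07],"angular": [0,0,0]},
])

```text
t: 12.5
eef_pos: [0.5538, -0.0123, 0.2344]
tool_rot: [-0.003, 0.716, 0.698, -0.004]
contact_force: [-0.8, 1.6, -2.4]
gripper_width: 0.101
grasp_force: 98.1
```

```bash
python3 - <<'E'
from h import *
w=world([.5552,.0243,-.025],[[0,69-70.9-40,0]])[0]
go([w[0],w[1],.181],-.025)
E
```

```text
t 12.5 pos [ 0.5538 -0.0123  0.2344] q7 0.11769387086571356 offset [-0.0052  0.0009  0.0534] ang [-0.0116  0.0019 -0.0005]
```

Lower to working height, let it settle, then take a close look (8th picture).

Call:
drive_tool([
  {"gripper": 255,"offset": [-0.005,0.001,0.02],"angular": [0,0,0]},
  {"gripper": 255,"offset": [-0.005,0.001,0.04],"angular": [0,0,0]},
  {"gripper": 255,"offset": [-0.005,0.001,0.053],"angular": [0,0,0]},
  {"gripper": 255,"offset": [-0.005,0.001,0.053],"angular": [0,0,0]},
  {"gripper": 255,"offset": [-0.005,0.001,0.053],"angular": [0,0,0]},
])

```text
t: 13.0
eef_pos: [0.5583, -0.0173, 0.1864]
tool_rot: [0.0, 0.716, 0.698, 0.0]
contact_force: [-0.1, -0.5, -1.6]
gripper_width: 0.103
grasp_force: 98.0
```

```bash
python3 - <<'E'
from h import *
w=world([.5552,.0243,-.025],[[0,69-70.9-40,0]])[0]
go([w[0],w[1],.181],-.025); print(state()[0]["contact_force"])
a=optics.read_camera("scene"); t=optics.read_camera("top"); cv2.imwrite("pics/s4.png",a); cv2.imwrite("pics/t4.png",t)
b=np.vstack([a[140:230,250:380],t[185:245,235:365]])
cv2.imwrite("pics/v4.png",cv2.resize(b,None,fx=4,fy=4,interpolation=cv2.INTER_CUBIC)); 
# predicted leaf points
o,A=state(); p=o["eef_pos"]; lp=world([p[0],p[1],-.025],[[0,4.9,0]])[0]; 
M=[[-5,-55,110],[41,-55,110],[41,-55,0],[-5,-55,0],[5,55,110],[9,66,67],[0,75,67],[0,66,67]]
P=world([lp[0],lp[1],-.025],M); P[:,2]+=p[2]-.149
print(((proj("scene",P)-[250,140])*4).round(0).tolist(), ((proj("top",P)-[235,185])*4+[0,360]).round(0).tolist())
E
```

```text
t 13.0 pos [ 0.5583 -0.0173  0.1864] q7 0.17131561164893402 offset [-0.0004 -0.0041  0.0054] ang [ 0.0007 -0.      0.0001]
[-0.113  -0.4924 -1.5963]
[[94.0, 182.0], [130.0, 233.0], [138.0, 390.0], [104.0, 338.0], [291.0, 137.0], [309.0, 198.0], [315.0, 185.0], [301.0, 190.0]] [[443.0, 448.0], [444.0, 362.0], [426.0, 387.0], [425.0, 466.0], [235.0, 425.0], [216.0, 426.0], [200.0, 442.0], [216.0, 442.0]]
```

View pics/v4.png

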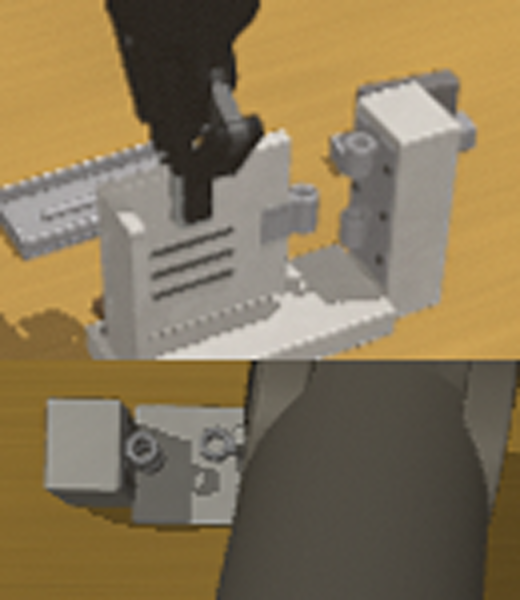

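Call:
drive_tool([
  {"gripper": 255,"offset": [0,0,0],"angular": [0,0,0]},
  {"gripper": 255,"offset": [0,0,0],"angular": [0,0,0]},
  {"gripper": 255,"offset": [0,0,0],"angular": [0,0,0]},
])

```text
t: 13.4
eef_pos: [0.558, -0.0173, 0.186]
tool_rot: [0.0, 0.716, 0.698, 0.0]
contact_force: [1.3, -0.0, -1.5]
gripper_width: 0.096
grasp_force: 98.0
```

```bash
python3 - <<'E'
from h import *
w=world([.5552,.0243,-.025],[[0,69-70.9-40,0]])[0]
go([w[0],w[1],.181],-.025); print(state()[0]["contact_force"])
a=optics.read_camera("scene"); t=optics.read_camera("top")
z=lambda im,x,y,w,h:cv2.resize(im[y:y+h,x:x+w],None,fx=10,fy=10,interpolation=cv2.INTER_CUBIC)
b=np.vstack([z(a,312,165,40,35),z(t,264,284-85-3,40,22)]) 
cv2.imwrite("pics/v5.png",b)
p=state()[0]["eef_pos"]; lp=world([p[0],p[1],-.025],[[0,4.9,0]])[0]
P=world([lp[0],lp[1],-.025],[[0,66,67],[0,66,43],[5,55,110]]); P[:,2]+=p[2]-.149
F=world([.5552,.0243,-.025],[[0,69,123],[0,69,71],[0,69,51]])
for Q in(P,F): print(((proj("scene",Q)-[312,165]+.5)*10-.5).round(0).tolist(),((proj("top",Q)-[264,196]+.5)*10-.5+[0,350]).round(0).tolist())
E
```

```text
t 13.4 pos [ 0.558  -0.0173  0.186 ] q7 0.1718271760305333 offset [-0.0004 -0.0038  0.005 ] ang [ 0.0007 -0.0003 -0.    ]
[ 1.3105 -0.0059 -1.5176]
[[136.0, 231.0], [133.0, 314.0], [109.0, 99.0]] [[255.0, 453.0], [257.0, 463.0], [303.0, 411.0]]
[[285.0, 106.0], [272.0, 287.0], [268.0, 353.0]] [[69.0, 458.0], [83.0, 479.0], [87.0, 487.0]]
```

View pics/v5.png

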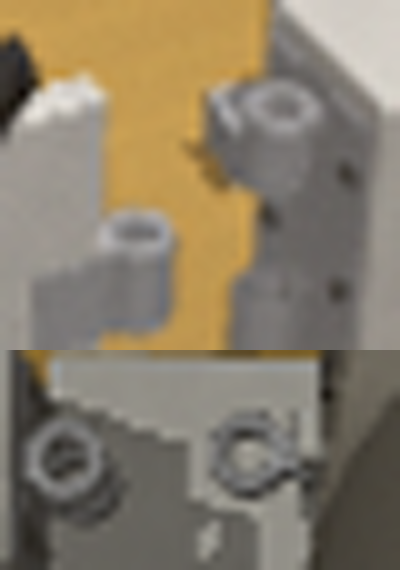

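The leaf knuckle's top is at (138,231) and (250,452), and the frame knuckle's at (281,105) and (65,457). All are within 0.5 px of the model, so I'll correct x and height, then slide in.

Call:
drive_tool([
  {"gripper": 255,"offset": [0,-0.004,0.0025],"angular": [0,0,0]},
  {"gripper": 255,"offset": [0,-0.004,0.005],"angular": [0,0,0]},
  {"gripper": 255,"offset": [0,-0.004,0.005],"angular": [0,0,0]},
  {"gripper": 255,"offset": [0,-0.004,0.005],"angular": [0,0,0]},
])

```text
t: 13.9
eef_pos: [0.5538, -0.0173, 0.1805]
tool_rot: [-0.0, 0.716, 0.698, -0.0]
contact_force: [0.2, 0.4, -2.7]
gripper_width: 0.103
grasp_force: 98.2
```

```bash
python3 - <<'E'
from h import *
w=world([.5552,.0243,-.025],[[0,69-70.9-.5,0]])[0]
go([w[0],w[1],.181],-.025); print(state()[0]["contact_force"])
E
```

```text
t 13.9 pos [ 0.5538 -0.0173  0.1805] q7 0.1748277842018425 offset [ 0.0392  0.0004 -0.0005] ang [-0.0003  0.     -0.0002]
[ 0.1989  0.4093 -2.6796]
```

Call:
drive_tool([
  {"gripper": 255,"offset": [0.01,0.0005,-0.0005],"angular": [0,0,0]},
  {"gripper": 255,"offset": [0.02,0.0005,-0.0005],"angular": [0,0,0]},
  {"gripper": 255,"offset": [0.028,0.0005,-0.0005],"angular": [0,0,0]},
  {"gripper": 255,"offset": [0.034,0.0005,-0.0005],"angular": [0,0,0]},
  {"gripper": 255,"offset": [0.039,0.0005,-0.0005],"angular": [0,0,0]},
])

```text
t: 14.4
eef_pos: [0.5554, 0.0228, 0.1811]
tool_rot: [-0.0, 0.716, 0.699, 0.0]
contact_force: [-0.5, -0.4, -2.8]
gripper_width: 0.101
grasp_force: 98.2
```

Call:
drive_tool([
  {"gripper": 255,"offset": [0,0,0],"angular": [0,0,0]},
  {"gripper": 255,"offset": [0,0,0],"angular": [0,0,0]},
  {"gripper": 255,"offset": [0,0,0],"angular": [0,0,0]},
])

```text
t: 14.7
eef_pos: [0.5553, 0.0212, 0.1812]
tool_rot: [0.0, 0.716, 0.698, -0.0]
contact_force: [0.0, 0.5, -3.0]
gripper_width: 0.098
grasp_force: 98.2
```

```bash
python3 - <<'E'
from h import *
w=world([.5552,.0243,-.025],[[0,69-70.9-.5,0]])[0]
go([w[0],w[1],.181],-.025); print(state()[0]["contact_force"])
a=optics.read_camera("scene"); t=optics.read_camera("top")
z=lambda im,x,y,w,h,k:cv2.resize(im[y:y+h,x:x+w],None,fx=k,fy=k,interpolation=cv2.INTER_CUBIC)
cv2.imwrite("pics/v6.png",np.hstack([z(a,300,155,60,60,8),z(t,195,205,80,120,4)]))
p=state()[0]["eef_pos"]; lp=world([p[0],p[1],-.025],[[0,4.9,0]])[0]
P=world([lp[0],lp[1],-.025],[[0,66,67],[0,66,43],[5,55,110]]); P[:,2]+=p[2]-.149
F=world([.5552,.0243,-.025],[[0,69,123],[0,69,103],[0,69,71],[0,69,51]])
for Q in(P,F): print(((proj("scene",Q)-[300,155]+.5)*8-.5).round(0).tolist())
E
```

```text
t 14.7 pos [0.5553 0.0212 0.1812] q7 0.10304989164268695 offset [ 0.0007 -0.0002  0.0002] ang [ 0.0001  0.0003 -0.0011]
[ 0.0387  0.5235 -3.0226]
[[316.0, 234.0], [312.0, 300.0], [300.0, 129.0]]
[[324.0, 165.0], [320.0, 222.0], [314.0, 309.0], [310.0, 362.0]]
```

View pics/v6.png

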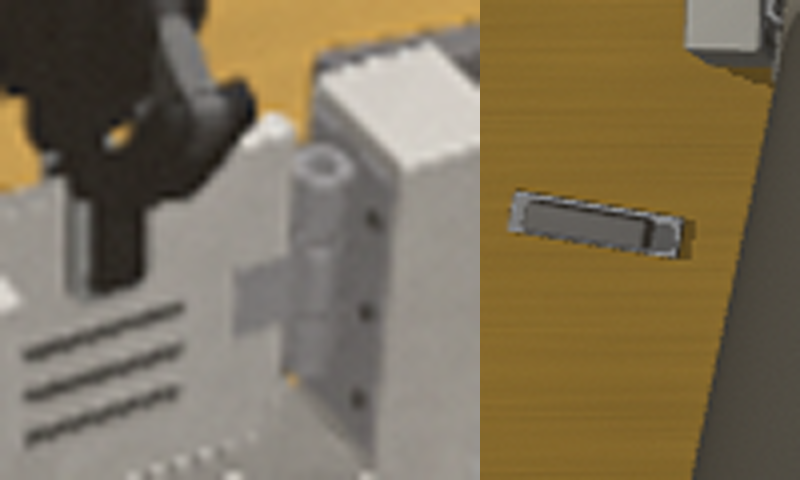

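The three knuckles are stacked in one column, the scraper stands upright, and the wrist shows only the leaf's weight. Handing in.

```bash
python3 -c "
from station import bot
print(bot.hand_in())"
```

```text
the job is handed in; nothing more can be done
None
```

I handed the job in with the leaf held steady in the gripper, its knuckle lined up between the jamb knuckles; the chips are off the sill and the scraper stands upright on the worktop (hand-in gave no verdict).

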